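Set the polishing speed for the next buff and start

ROBOT

A 7-joint arm with a two-finger parallel gripper is mounted at the origin on a cart in front of the work surface, level with it; the furniture and walls round the work are solid. World frame = base frame: x ahead of the robot, y to its left, z up, the work surface at z = 0. Lengths are in m, angles in degrees, forces in N, time in s.
With the tool pointing down it reaches from about 0.4 to 0.9 m from the base axis. Payload 5.5 kg.
Tool frame: the origin (TCP) lies midway between the tips of the shut fingers; the grasp point (between the pads) lies 19 mm behind it; z points along the fingers, y is the line along which they close (so a half turn about z gives the same grasp; the last joint's range is limited). The gripper opens to 85 mm and grips with 20 to 120 N. Pads are 22 mm wide; open, the fingers measure 114 mm over their backs; the gripper's body (76 mm by 85 mm) begins 54 mm behind the grasp point. The pads swing forward as they close: fully open they stand 13 mm farther back than shut.
Start: joints at [-49.836, 28.699, -24.465, 88.831, 12.651, 65.22, -12.049], TCP at [0.276, 0.589, 0.231] pointing down, gripper open.
Joint ranges: [-164.97, 164.97], [-17.58, 116.51], [-87.97, 89.64], [11.32, 138.91], [-80.73, 260.73], [10.89, 115.49], [-147.41, 147.41]. Speed limits (degrees/s): [147.25, 147.25, 180, 180, 180, 180, 180].

INTERFACE

Orientations are given as a 3x3 rotation matrix whose columns are the frame's x, y, z axes.
In Python, from bench import sensors, viewer, close_job gives the robot as it stands. The module is installed in compiled form; this text tells all that it offers.
- The arm moves only by the tool drive_tool, never from a script. Its argument "moves" is a list of rows, each an object of numbers: "tx", "ty", "tz": the shift along the tool's x, y, z each as a share of 0.1 m, from -1 to 1; "ax", "ay", "az": the turn, a rotation vector about the tool's x, y, z each as a share of 90 degrees, from -1 to 1; "jaw": the opening, from 0 (shut) to 1 (fully open). In form: [{"tx": .., "ty": .., "tz": .., "ax": .., "ay": .., "az": .., "jaw": ..}, ...]. A call has 1 to 5 rows; each row shifts and turns the commanded pose from where the row before left it, along the tool's axes as they then stand; what a row does not reach is not made up. A row lasts 1/12 s, in which the tool goes at most 41.7 mm and 7.16 degrees, less where a joint would pass 70% of its speed; a pose out of reach is approached as far as the arm can. A call with a number of a shift or a turn outside -1 to 1 is refused whole. A call with a gripper value outside its range is refused whole. The fingers move at their own pace and stop on an object; "newtons" is the grip in N (left out, the last holds). Time passes only in rows, so rows that do not move let the fingers close. It gives the time, the measured TCP pose, the force, the opening and the grip force at its end, in the units of the state.
- sensors.get_obs(): the state, without advancing time (a new reading comes with each control period).
- viewer.get_image(name): name is "side" or "top" or "wrist"; returns the picture (480x640x3 uint8, red, green, blue); there is no depth.
- viewer.calibration(name): a dict with "fx", "fy", "cx", "cy" (pixels), "R" (3x3) and "t" (3): a world point X has camera coordinates R X + t; the wrist camera has in their place "T_tool_cam" (4x4, takes a point from camera to tool coordinates, whose origin is the TCP and whose axes are the flange's). Camera axes: x right, y down, z forward; pixel columns grow to the right and rows downward; lengths in m; the calibration is good to about 2 mm. A picture is of the moment at which its call begins: read the wrist's pose just before it. calibration takes no time and is no camera call.
- close_job(): hands the job in; it is judged then, once.
The state is a dict: "clock": time; "joints": joint angles; "qvel": joint speeds; "effort": joint torques, N m; "position": TCP position; "tcp_rot": TCP orientation; "contact_force": force on the tool from outside, world axes, zero at the start; "moment": the same for the moment, N m; "width": finger opening in m; "gripper_force": force on a finger pad.
Only numpy, scipy, OpenCV 4.12 (cv2) and the standard library are available. Lean on these libraries where they do the work, as an engineer would, in place of code of your own. Each camera call takes 0.05 s, during which the arm holds its last target. There are 200 camera calls.

TASK

The buff lying on the white-framed place of the tray is the next one to be used. Turn the speed knob on the sloping console until its white pointer line stands on the dot of that buff's colour; only when it stands there, press the green start button right down and let it come up again. Leave the buffs and the paste pot where they are.

Things in the scene. Friction and masses are not known exactly. Their poses are not given: they have to be found in the camera images.
- console: grey speed console, 102 mm deep (x) and 190 mm wide (y), 22 mm high at the front and 71 mm at the back, fixed; origin at the centre of its underside, its front looks to its -x (towards the robot)
- panel: black control panel on the console's sloping face, 100 x 176 mm; origin at its centre on the surface, x up the slope, y to the left, z out of the panel (28 degrees from vertical, leaning towards the robot). The knob's axis meets it at y = -35 mm, the button's at y = +58 mm
- speed_knob (a joint): angle of the speed knob, rad, 0 to 4.2 between its stops; grows clockwise as seen from in front of the panel. At 2.1 the pointer looks straight up the slope. Turns stiffly and stays where it is left (0.03 N m)
- knob_grip (a point): the knob: a grey disc of 51 mm diameter, 8 mm high, carrying a grip bar 44 mm long, 13 mm thick, whose top is 32 mm above the panel; this point is on the axis, 24 mm above the panel, in the bar. Turns with the knob: x along the bar towards the end with the white pointer line, z out of the panel
- dot_yellow (a point): yellow dot (10 mm across, white rim) on the panel to the left of the knob; its centre, 40 mm from the knob's axis. The pointer stands on it when speed_knob reads 0.7
- dot_red (a point): red dot (10 mm across, white rim) on the panel straight up the slope from the knob; its centre, 40 mm from the knob's axis. The pointer stands on it when speed_knob reads 2.1
- dot_blue (a point): blue dot (10 mm across, white rim) on the panel to the right of the knob; its centre, 40 mm from the knob's axis. The pointer stands on it when speed_knob reads 3.5
- start_button (a joint): travel of the green start button, m: 0 up, 0.006 fully down (5 N); springs back
- start_button_top (a point): centre of the top of the green start button (28 mm across, in a black housing); z out of the panel, pressed along -z
- next_place (a point): centre of the white-framed square (60 mm) on the plywood tray (190 x 74 x 8 mm, fixed), on its top; the tray's other two places are plain dark discs, 62 and 124 mm along x from here
- buff_yellow: yellow polishing buff: a disc 46 mm in diameter and 16 mm thick lying flat on the tray, loose; origin at the centre of its underside
- buff_red: red polishing buff: a disc 46 mm in diameter and 16 mm thick lying flat on the tray, loose; origin at the centre of its underside
- buff_blue: blue polishing buff: a disc 46 mm in diameter and 16 mm thick lying flat on the tray, loose; origin at the centre of its underside
- paste_pot: white and blue paste pot, 68 mm in diameter, 43 mm high, a loose bystander; origin at the centre of its underside
Mind the look-alikes: they are no part of the job. Of the things like the buff_blue, leave any that is black or grey; of the rest the larger one is meant.

How it is judged:
By the outcome, as a careful person would: the job done as asked, in the order asked, and still so for the second after the job is handed in, with the robot touching nothing.
It also fails if it takes over 61 s, if anything falls off the work surface, if the arm or the gripper's body presses on something with over 40 N, if the wrist force passes 120 N, or if a joint passes its speed limit or range.

## Working session

There is one attempt and no reset: what is moved stays moved. The work goes in short steps, Python scripts to look and compute and a tool call to move; the robot and the scene stay as the last step left them, time stands still between calls to the robot, and variables do not carry over. Pictures are saved under pics/ and viewed, at most 10 in all, crops included, and the job is handed in when it is done.

Besides the shell and the picture viewer there is one more tool, called as a command line: name --argument value ..., lists and objects as JSON in quotes. drive_tool: Moves the arm, as the interface text tells. Shift numbers are shares of 0.1 m and turn numbers shares of 90 degrees, none past 1 either way. Its arguments: {"type":"object","properties":{"moves":{"type":"array","items":{"type":"object","properties":{"tx":{"type":"number","minimum":-1,"maximum":1},"ty":{"type":"number","minimum":-1,"maximum":1},"tz":{"type":"number","minimum":-1,"maximum":1},"ax":{"type":"number","minimum":-1,"maximum":1},"ay":{"type":"number","minimum":-1,"maximum":1},"az":{"type":"number","minimum":-1,"maximum":1},"jaw":{"type":"number"}}}},"newtons":{"type":"number"}},"required":["moves"]}

```bash
mkdir -p pics; python3 - <<'E'
from bench import sensors, viewer
import cv2,numpy as np
o=sensors.get_obs();print(o)
for n in ("top","side"):
    cv2.imwrite(f"pics/{n}0.png",viewer.get_image(n)[:,:,::-1]); c=viewer.calibration(n)
    print(n,c)
print(viewer.calibration("wrist"))
E
```

```text
{'clock': 0.0, 'joints': array([-49.83549235,  28.75515194, -24.45387692,  88.89247156,
        12.65157303,  65.21963688, -12.04947039]), 'qvel': array([-0.03740521,  0.01603592, -0.11649946,  0.01953253, -0.14260003,
        0.00423378,  0.03534861]), 'effort': array([ 6.06154135e-04, -5.69523346e+01, -5.81609219e+00, -2.80936897e+01,
        1.05120608e-02,  1.16710580e-02,  2.83393268e-05]), 'position': array([0.27530634, 0.58804037, 0.23023821]), 'tcp_rot': array([[-9.05714256e-01,  4.23887814e-01, -8.98574223e-04],
       [ 4.23888761e-01,  9.05712537e-01, -1.76612412e-03],
       [ 6.52114455e-05, -1.98049931e-03, -9.99998037e-01]]), 'contact_force': array([-0.06866283,  0.00193324, -0.39460221]), 'moment': array([ 0.03774634,  0.05257852, -0.04239653]), 'gripper_force': 0.0, 'width': 0.08500312767214833}
top {'fx': 545.764657261864, 'fy': 545.764657261864, 'cx': 309.48440443421595, 'cy': 238.9004838973388, 'R': array([[ 0.00565421, -0.99990725,  0.01239001],
       [-0.98170774, -0.00790846, -0.19022977],
       [ 0.19031011, -0.01108777, -0.98166141]]), 't': array([-0.26658645,  0.50229523,  0.92495446])}
side {'fx': 439.7865108781568, 'fy': 439.7865108781568, 'cx': 325.0889566413699, 'cy': 241.2119680798213, 'R': array([[ 9.92971511e-02,  9.95057393e-01,  9.27810753e-04],
       [ 8.73992649e-01, -8.67702377e-02, -4.78129454e-01],
       [-4.75685741e-01,  4.82877924e-02, -8.78288884e-01]]), 't': array([ 0.20188921, -0.43520325,  1.28317581])}
{'fx': 355.93419520573514, 'fy': 355.93419520573514, 'cx': 319.95234087944254, 'cy': 241.36458990259428, 'T_tool_cam': array([[ 1.55044979e-04, -9.46197450e-01, -3.23589804e-01,
         8.30743803e-02],
       [ 9.99999822e-01, -3.99856289e-05,  5.96060966e-04,
         7.55642828e-05],
       [-5.76930308e-04, -3.23589839e-01,  9.46197275e-01,
        -1.42662956e-01],
       [ 0.00000000e+00,  0.00000000e+00,  0.00000000e+00,
         1.00000000e+00]])}
```

View pics/top0.png

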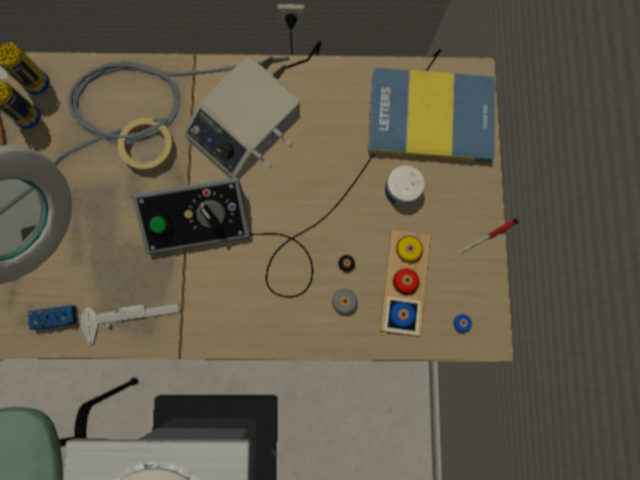

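View pics/side0.png

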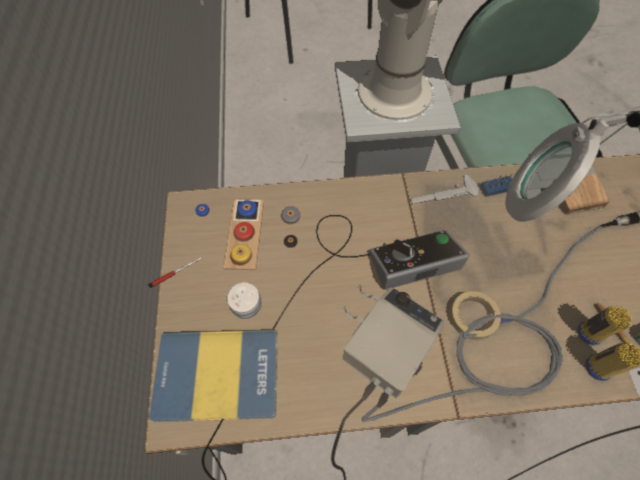

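The blue buff, at top (403,315) and side (247,209), lies in the white frame. The look-alikes are a small blue disc at top (463,324), a grey disc at (345,302) and a black one at (347,263). All three are off the tray. I'll confirm this in one enlarged crop that also shows the console.

```bash
python3 - <<'E'
import cv2,numpy as np
t=cv2.imread("pics/top0.png");s=cv2.imread("pics/side0.png")
A=cv2.resize(t[170:260,125:255],None,fx=3,fy=3,interpolation=2)   #390x270
B=cv2.resize(s[225:295,360:475],None,fx=3.39,fy=3.39*9/7*.9,interpolation=2)
B=cv2.resize(s[225:295,360:475],None,fx=3.4,fy=3.4,interpolation=2)
C=cv2.resize(t[225:340,325:480],None,fx=2.4,fy=2.4,interpolation=2)
im=np.zeros((560,790,3),np.uint8)
im[:270,:390]=A; im[:B.shape[0],395:395+B.shape[1]]=B; im[280:280+C.shape[0],:C.shape[1]]=C
cv2.imwrite("pics/crop1.png",im)
def blobs(img,roi):
    x0,y0,x1,y1=roi;h=cv2.cvtColor(img[y0:y1,x0:x1],cv2.COLOR_BGR2HSV)
    for n,lo,hi in(("g",45,85),("y",18,35),("b",100,125),("r",0,8),("r2",172,180)):
        m=cv2.inRange(h,(lo,90,60),(hi,255,255))
        k,l,st,c=cv2.connectedComponentsWithStats(m)
        for i in range(1,k):
            if st[i,4]>5: print(n,c[i]+[x0,y0],st[i,4])
print("top");blobs(t,(125,170,255,260));print("side");blobs(s,(360,225,475,295))
E
```

```text
top
g [157.13756614 223.96825397] 189
y [143.5  170.25] 12
y [197.18556701 175.49484536] 291
y [248.88235294 175.17647059] 17
y [155.73333333 176.6       ] 15
y [249.08955224 184.58208955] 67
y [153.875 186.75 ] 16
y [227.97078652 241.61685393] 890
y [187.6744186 213.8372093] 43
y [135.         224.42857143] 7
b [231.38461538 206.61538462] 13
r [205.78378378 192.21621622] 37
side
g [442.01020408 238.3877551 ] 98
y [420.36842105 250.84210526] 19
y [468.57142857 293.08571429] 35
b [387.  259.5] 6
r [410.  263.5] 16
```

View pics/crop1.png

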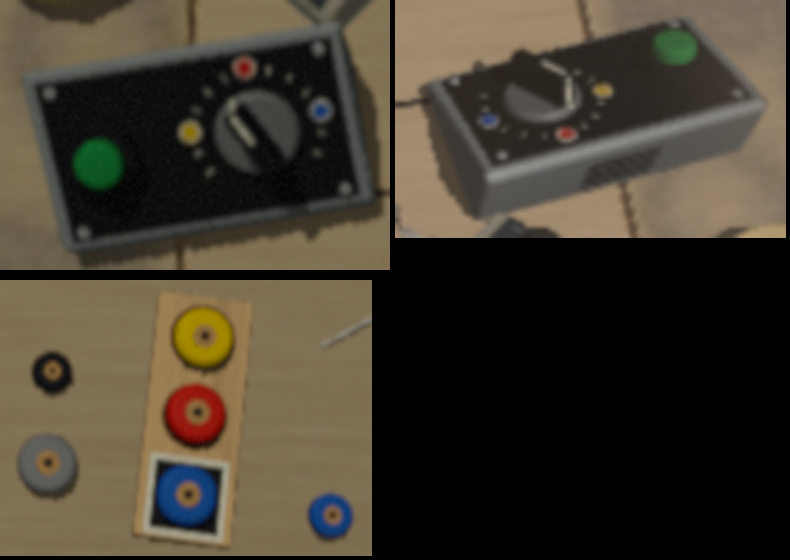

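The crop confirms that the blue buff is in the white frame, so the target is 3.5 rad on the blue dot. The pointer now looks up and to the left, between yellow and red. Next I'll fit the console pose.

```bash
cat > h.py <<'E'
import numpy as np
from scipy.spatial.transform import Rotation as Ro
from bench import sensors,viewer
def proj(n,X):
    c=viewer.calibration(n);p=np.asarray(X)@c['R'].T+c['t']
    return np.c_[c['fx']*p[:,0]/p[:,2]+c['cx'],c['fy']*p[:,1]/p[:,2]+c['cy']]
def Rp(yaw): return Ro.from_euler('ZY',[yaw,-28],degrees=True).as_matrix()  # x up the slope, z leans to -x
def ray(n,uv,P,N):
    c=viewer.calibration(n);d=c['R'].T@np.array([(uv[0]-c['cx'])/c['fx'],(uv[1]-c['cy'])/c['fy'],1]);o=-c['R'].T@c['t']
    return o+d*((P-o)@N)/(d@N)
E
python3 - <<'E'
from h import *
from scipy.optimize import least_squares
a=np.deg2rad(80.2)
L=np.array([[40*np.cos(a),40*np.sin(a),0],[40,0,0],[40*np.cos(a),-40*np.sin(a),0]])/1000
top=np.array([[187.9,213.7],[206,192.3],[231.6,206.7],[157.4,224]]);side=np.array([[420.6,250.9],[410.3,264],[387.2,260],[442,238.4]])
def pts(q): return q[:3]+np.r_[L,[[q[5],.093,q[4]]]]@Rp(q[3]).T
f=lambda q:np.r_[proj('top',pts(q))-top,proj('side',pts(q))-side,[[(q[4]-.012)*300,0]]].ravel()
r=least_squares(f,[.55,.2,.05,0,.012,0],x_scale=[.01,.01,.01,5,.01,.01])
print(r.x,np.round(r.fun,1));q=r.x;R=Rp(q[3]);print(R)
for n,p in(('side',[(403.5,243.5),(410.9,247.6)]),('top',[(209.5,218.3),(202.8,209)])):
    l=[R.T@(ray(n,u,q[:3]+R[:,2]*.032,R[:,2])-q[:3]) for u in p];d=l[1]-l[0]
    print(n,l,'angle',2.1-np.arctan2(d[1],d[0]))
np.save('q.npy',q)
print('button',pts(q)[3], 'fit knob grip',q[:3]+R[:,2]*.024)
E
```

```text
[ 5.48594396e-01 -8.48151167e-02  5.02370232e-02  1.04409830e+01
  1.32762871e-02  7.09737080e-04] [-0.1  0.1 -0.2 -0.1 -0.2 -0.2  0.1  0.1  0.   0.  -0.2 -0.2 -0.1 -0.2
 -0.1  0.3  0.4  0. ]
[[ 0.86832783 -0.18122264 -0.4616981 ]
 [ 0.16001009  0.9834421  -0.08507887]
 [ 0.46947156  0.          0.88294759]]
side [array([ 6.75275935e-03, -4.89476157e-05,  3.20000000e-02]), array([0.02720041, 0.00819553, 0.032     ])] angle 1.7167386584248987
top [array([-0.00028559, -0.00088875,  0.032     ]), array([0.01798629, 0.007045  , 0.032     ])] angle 1.6903584296925183
button [0.52622734 0.00562903 0.06229249] fit knob grip [ 0.53751364 -0.08685701  0.07142777]
```

```bash
python3 - <<'E'
from h import *
import cv2
def P(n):
    c=viewer.calibration(n);K=np.array([[c['fx'],0,c['cx']],[0,c['fy'],c['cy']],[0,0,1]]);return K@np.c_[c['R'],c['t']]
for a,b in(((20,212),(553,171)),((50,212),(520,185)),((72,205),(515,215))):
    X=cv2.triangulatePoints(P('top'),P('side'),np.array(a,float),np.array(b,float));X=(X[:3]/X[3]).ravel();print(X,proj('top',X[None]),proj('side',X[None]))
cv2.imwrite("pics/w0.png",viewer.get_image("wrist")[:,:,::-1])
o=sensors.get_obs();print(proj('side',o['position'][None]),proj('top',o['position'][None]))
E
```

```text
[0.5041451  0.16025332 0.25222946] [[ 11.77940958 209.27718481]] [[543.31762712 172.77762013]]
[0.50825054 0.12218033 0.22295447] [[ 48.59405401 211.63666846]] [[518.32897064 185.32832871]]
[0.53684931 0.12322224 0.15722743] [[ 68.47583928 204.0671386 ]] [[510.6719851  215.74387098]]
[[691.38641909  81.26799722]] [[-313.74859671  373.37404516]]
```

View pics/w0.png

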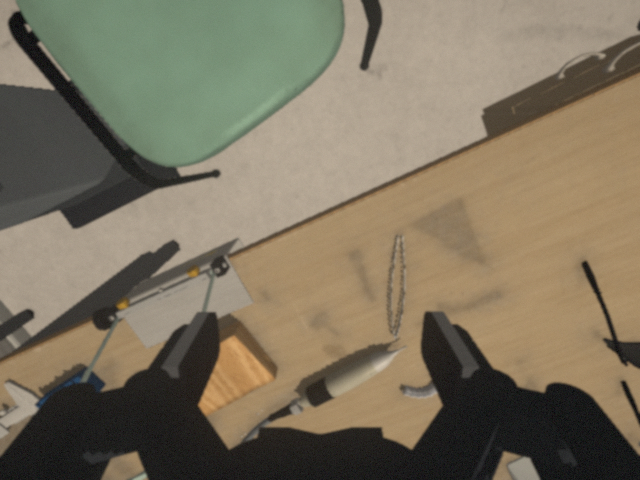

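The wrist view shows two pivots of the magnifier's arm at about (215,268) and (108,318). I'll locate them before choosing a route.

```bash
cat >> h.py <<'E'
def wP():
    o=sensors.get_obs();c=viewer.calibration('wrist');T=np.eye(4);T[:3,:3]=o['tcp_rot'];T[:3,3]=o['position']
    W=np.linalg.inv(T@c['T_tool_cam']);K=np.array([[c['fx'],0,c['cx']],[0,c['fy'],c['cy']],[0,0,1]]);return K@W[:3]
def P(n):
    c=viewer.calibration(n);K=np.array([[c['fx'],0,c['cx']],[0,c['fy'],c['cy']],[0,0,1]]);return K@np.c_[c['R'],c['t']]
E
python3 - <<'E'
from h import *
import cv2
for b in((108,318),(215,268)):
    X=cv2.triangulatePoints(P('side'),wP(),np.array((633,117.)),np.array(b,float));X=(X[:3]/X[3]).ravel();print(X,proj('side',X[None]),(wP()@np.r_[X,1]))
E
```

```text
[0.28477183 0.46859915 0.17372835] [[626.10347437 107.23968073]] [37.9422964  81.606461    0.23478849]
[0.26995929 0.51505191 0.12967   ] [[631.00077023 114.95907722]] [60.60065993 72.85735135  0.26573332]
```

drive_tool --moves '[{"tz": -0.4,"jaw": 0.45},{"tz": -0.4,"jaw": 0.45},{"tz": -0.4,"jaw": 0.45},{"tz": -0.4,"jaw": 0.45},{"tz": -0.3,"jaw": 0.45}]' --newtons 50

```text
invalid input at $.moves[0]: expected keys tx, ty, tz, ax, ay, az, jaw
```

drive_tool --moves '[{"tx": 0,"ty": 0,"tz": -0.4,"ax": 0,"ay": 0,"az": 0,"jaw": 0.45},{"tx": 0,"ty": 0,"tz": -0.4,"ax": 0,"ay": 0,"az": 0,"jaw": 0.45},{"tx": 0,"ty": 0,"tz": -0.4,"ax": 0,"ay": 0,"az": 0,"jaw": 0.45},{"tx": 0,"ty": 0,"tz": -0.4,"ax": 0,"ay": 0,"az": 0,"jaw": 0.45},{"tx": 0,"ty": 0,"tz": -0.4,"ax": 0,"ay": 0,"az": 0,"jaw": 0.45}]' --newtons 50

```text
clock: 0.57
position: [0.2753, 0.5882, 0.433]
tcp_rot: [[-0.906, 0.424, -0.0], [0.424, 0.906, -0.0], [0.0, -0.001, -1.0]]
contact_force: [0.5, 1.2, 0.4]
width: 0.0386
gripper_force: 0.0
```

```bash
python3 - <<'E'
from h import *
import cv2
o=sensors.get_obs();print(o['clock'],o['position'],o['joints'],o['width'])
w=viewer.get_image("wrist")[:,:,::-1];s=viewer.get_image("side")[:,:,::-1]
cv2.imwrite("pics/w1.png",np.hstack([cv2.resize(w,(400,300)),cv2.resize(s,(400,300))]))
E
```

```text
0.5667 [0.2753323  0.58820101 0.4330266 ] [-49.92931362  22.57378297 -25.65569803  71.84336581   9.56857848
  87.67541142  -9.3226803 ] 0.03863291538449628
```

View pics/w1.png

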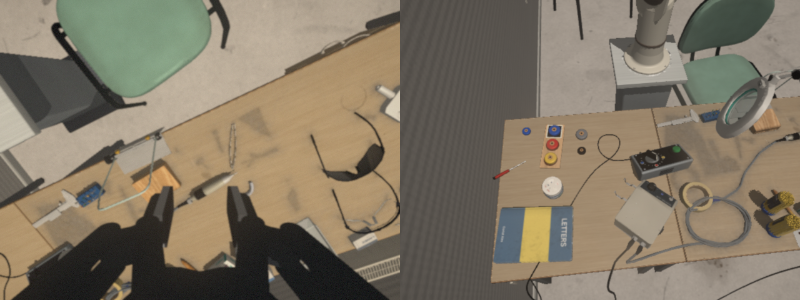

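The wrist view shows the lamp arm low on the left, with its pivots at about (110,158) and (155,132). The lamp head is below and clear of a crossing at z = 0.43, so I'll cross over at this height.

drive_tool --moves '[{"tx": -0.25,"ty": -0.3,"tz": 0,"ax": 0,"ay": 0,"az": 0,"jaw": 0.45},{"tx": -0.25,"ty": -0.3,"tz": 0,"ax": 0,"ay": 0,"az": 0,"jaw": 0.45},{"tx": -0.25,"ty": -0.3,"tz": 0,"ax": 0,"ay": 0,"az": 0,"jaw": 0.45},{"tx": -0.25,"ty": -0.3,"tz": 0,"ax": 0,"ay": 0,"az": 0,"jaw": 0.45},{"tx": -0.25,"ty": -0.3,"tz": 0,"ax": 0,"ay": 0,"az": 0,"jaw": 0.45}]'

```text
clock: 1.08
position: [0.3252, 0.3979, 0.4306]
tcp_rot: [[-0.906, 0.424, -0.0], [0.424, 0.906, -0.0], [0.0, -0.001, -1.0]]
contact_force: [1.4, -0.3, -0.5]
width: 0.0383
gripper_force: 0.0
```

drive_tool --moves '[{"tx": -0.25,"ty": -0.3,"tz": 0,"ax": 0,"ay": 0,"az": 0,"jaw": 0.45},{"tx": -0.25,"ty": -0.3,"tz": 0,"ax": 0,"ay": 0,"az": 0,"jaw": 0.45},{"tx": -0.25,"ty": -0.3,"tz": 0,"ax": 0,"ay": 0,"az": 0,"jaw": 0.45},{"tx": -0.25,"ty": -0.3,"tz": 0,"ax": 0,"ay": 0,"az": 0,"jaw": 0.45},{"tx": -0.25,"ty": -0.3,"tz": 0,"ax": 0,"ay": 0,"az": 0,"jaw": 0.45}]'

```text
clock: 1.5
position: [0.3746, 0.209, 0.431]
tcp_rot: [[-0.906, 0.424, 0.0], [0.424, 0.906, 0.0], [-0.0, 0.0, -1.0]]
contact_force: [0.4, 0.4, 0.4]
width: 0.0384
gripper_force: 0.0
```

```bash
python3 -c "
from h import *
o=sensors.get_obs();print(o['clock'],o['position'],o['joints'],o['qvel'],o['contact_force'])"
```

```text
1.5 [0.37463903 0.20897198 0.43103579] [-20.71225871  -4.09582419 -11.19347402 101.45003145  -0.80462581
  82.559781    33.14246306] [ 27.78340076 -15.86238074  32.32844536  15.08400288  -1.37449411
   0.58428148  59.61724509] [0.4336056  0.364046   0.38899187]
```

drive_tool --moves '[{"tx": -0.25,"ty": -0.25,"tz": 0,"ax": 0,"ay": 0,"az": 0,"jaw": 0.45},{"tx": -0.25,"ty": -0.25,"tz": 0,"ax": 0,"ay": 0,"az": 0,"jaw": 0.45},{"tx": -0.25,"ty": -0.25,"tz": 0,"ax": 0,"ay": 0,"az": 0,"jaw": 0.45},{"tx": -0.25,"ty": -0.25,"tz": 0,"ax": 0,"ay": 0,"az": 0,"jaw": 0.45},{"tx": -0.25,"ty": -0.25,"tz": 0,"ax": 0,"ay": 0,"az": 0,"jaw": 0.45}]'

```text
clock: 1.92
position: [0.435, 0.043, 0.4311]
tcp_rot: [[-0.906, 0.424, 0.0], [0.424, 0.906, -0.0], [-0.0, 0.0, -1.0]]
contact_force: [1.4, 0.6, -0.6]
width: 0.038
gripper_force: 0.0
```

drive_tool --moves '[{"tx": -0.25,"ty": -0.25,"tz": 0,"ax": 0,"ay": 0,"az": 0,"jaw": 0.45},{"tx": -0.25,"ty": -0.25,"tz": 0,"ax": 0,"ay": 0,"az": 0,"jaw": 0.45},{"tx": -0.25,"ty": -0.25,"tz": 0,"ax": 0,"ay": 0,"az": 0,"jaw": 0.45},{"tx": 0,"ty": 0,"tz": 0.3,"ax": 0,"ay": 0,"az": 0,"jaw": 0.45},{"tx": 0,"ty": 0,"tz": 0.3,"ax": 0,"ay": 0,"az": 0,"jaw": 0.45}]'

```text
clock: 2.33
position: [0.4725, -0.0578, 0.3715]
tcp_rot: [[-0.903, 0.429, 0.004], [0.429, 0.903, -0.001], [-0.004, 0.001, -1.0]]
contact_force: [-0.3, 0.8, -0.6]
width: 0.0382
gripper_force: 0.0
```

```bash
cat >> h.py <<'E'
def goal(lx,ly,lz,phi):
    "TCP pose for panel-knob coords; phi: knob reading of the bar gripped (tool x = -bar direction)"
    q=np.load('q.npy');R=Rp(q[3]);a=2.1-phi
    b=-(R[:,0]*np.cos(a)+R[:,1]*np.sin(a));z=-R[:,2]
    return q[:3]+R@[lx,ly,lz],np.c_[b,np.cross(z,b),z]
def diff(g):
    p,Rt=g;o=sensors.get_obs();R=o['tcp_rot'];np.set_printoptions(suppress=True,precision=4)
    print('t',o['clock'],'pos',o['position'],'j',o['joints'],'F',o['contact_force'],'w',o['width'])
    r=Ro.from_matrix(R.T@Rt).as_rotvec(degrees=True)
    print('shift(tool now)/.1',R.T@(p-o['position'])/.1,'in goal axes',Rt.T@(p-o['position'])/.1,'turn/90',r/90,'rows',np.linalg.norm(r)/7.16)
E
python3 -c "
from h import *
print(goal(0,0,.15,1.7));diff(goal(0,0,.15,1.7))"
```

```text
(array([ 0.47933968, -0.09757695,  0.18267916]), array([[-0.72921148, -0.50505989,  0.4616981 ],
       [-0.53034944,  0.84349929,  0.08507887],
       [-0.43241194, -0.18282084, -0.88294759]]))
t 2.3333 pos [ 0.4725 -0.0578  0.3715] j [ -4.6588   1.935    8.6397 103.0176  -0.2801  74.8431  68.6672] F [-0.2583  0.7847 -0.6245] w 0.03823324691463058
shift(tool now)/.1 [-0.2256 -0.3324  1.8891] in goal axes [ 0.9777 -0.0253  1.6655] turn/90 [-0.0371 -0.3203 -0.6392] rows 8.99858067971051
```

drive_tool --moves '[{"tx": 0,"ty": 0,"tz": 0,"ax": -0.004,"ay": -0.032,"az": -0.064,"jaw": 0.45},{"tx": 0,"ty": 0,"tz": 0,"ax": -0.004,"ay": -0.032,"az": -0.064,"jaw": 0.45},{"tx": 0,"ty": 0,"tz": 0,"ax": -0.004,"ay": -0.032,"az": -0.064,"jaw": 0.45},{"tx": 0,"ty": 0,"tz": 0,"ax": -0.004,"ay": -0.032,"az": -0.064,"jaw": 0.45},{"tx": 0,"ty": 0,"tz": 0,"ax": -0.004,"ay": -0.032,"az": -0.064,"jaw": 0.45}]'

```text
clock: 2.75
position: [0.4709, -0.0545, 0.3708]
tcp_rot: [[-0.966, -0.069, 0.249], [-0.075, 0.997, -0.015], [-0.248, -0.033, -0.968]]
contact_force: [-0.2, -0.4, 0.6]
width: 0.0381
gripper_force: 0.0
```

drive_tool --moves '[{"tx": 0,"ty": 0,"tz": 0,"ax": -0.004,"ay": -0.032,"az": -0.064,"jaw": 0.45},{"tx": 0,"ty": 0,"tz": 0,"ax": -0.004,"ay": -0.032,"az": -0.064,"jaw": 0.45},{"tx": 0,"ty": 0,"tz": 0,"ax": -0.004,"ay": -0.032,"az": -0.064,"jaw": 0.45},{"tx": 0,"ty": 0,"tz": 0,"ax": -0.004,"ay": -0.032,"az": -0.064,"jaw": 0.45},{"tx": 0,"ty": 0,"tz": 0,"ax": -0.004,"ay": -0.032,"az": -0.064,"jaw": 0.45}]'

```text
clock: 3.17
position: [0.4707, -0.0547, 0.371]
tcp_rot: [[-0.723, -0.516, 0.459], [-0.538, 0.838, 0.094], [-0.433, -0.179, -0.884]]
contact_force: [-0.5, -0.2, -0.6]
width: 0.0385
gripper_force: 0.0
```

```bash
python3 -c "
from h import *
diff(goal(0,0,.10,1.7))"
```

```text
t 3.1667 pos [ 0.4707 -0.0547  0.371 ] j [ -9.6701 -16.6042  16.6079 123.5311  -5.6417  46.0206 134.3846] F [-0.4838 -0.1996 -0.5959] w 0.03850320727785069
shift(tool now)/.1 [ 0.9838 -0.0717  2.1635] in goal axes [ 0.9786 -0.0614  2.1662] turn/90 [0.0057 0.0013 0.006 ] rows 0.10580394498521117
```

drive_tool --moves '[{"tx": 0.05,"ty": 0,"tz": 0.38,"ax": 0.006,"ay": 0.001,"az": 0.006,"jaw": 0.45},{"tx": 0.2,"ty": -0.01,"tz": 0.35,"ax": 0,"ay": 0,"az": 0,"jaw": 0.45},{"tx": 0.2,"ty": -0.01,"tz": 0.35,"ax": 0,"ay": 0,"az": 0,"jaw": 0.45},{"tx": 0.2,"ty": -0.01,"tz": 0.35,"ax": 0,"ay": 0,"az": 0,"jaw": 0.45},{"tx": 0.2,"ty": -0.01,"tz": 0.35,"ax": 0,"ay": 0,"az": 0,"jaw": 0.45}]'

```text
clock: 3.58
position: [0.4895, -0.0773, 0.2403]
tcp_rot: [[-0.733, -0.497, 0.464], [-0.522, 0.849, 0.085], [-0.436, -0.18, -0.882]]
contact_force: [1.1, -0.1, 1.5]
width: 0.0382
gripper_force: 0.0
```

drive_tool --moves '[{"tx": 0.13,"ty": -0.01,"tz": 0.3,"ax": 0,"ay": 0,"az": 0,"jaw": 0.45},{"tx": 0,"ty": 0,"tz": 0,"ax": 0,"ay": 0,"az": 0,"jaw": 0.45}]'

```text
clock: 3.75
position: [0.4932, -0.0769, 0.2352]
tcp_rot: [[-0.729, -0.499, 0.469], [-0.523, 0.848, 0.09], [-0.442, -0.18, -0.879]]
contact_force: [-0.1, 0.2, -0.5]
width: 0.0385
gripper_force: 0.0
```

```bash
python3 - <<'E'
from h import *
import cv2
diff(goal(0,0,.10,1.7))
M=wP();q=np.load('q.npy');R=Rp(q[3])
w=viewer.get_image("wrist")[:,:,::-1].copy()
for l in([.04*.17,.0394,0],[.04,0,0],[.04*.17,-.0394,0],[0,.093,.013]):
    p=M@np.r_[q[:3]+R@l,1];print(p[:2]/p[2]); cv2.circle(w,tuple(int(v) for v in p[:2]/p[2]),3,(255,0,255),1)
cv2.imwrite("pics/w2.png",w)
E
```

```text
t 3.75 pos [ 0.4932 -0.0769  0.2352] j [-41.7381  -6.8715  53.6868 133.3505 -13.3692  25.0454 146.8581] F [-0.1433  0.1952 -0.4976] w 0.03845325562202367
shift(tool now)/.1 [ 0.4462 -0.0118  0.878 ] in goal axes [ 0.4379 -0.0087  0.8822] turn/90 [-0.0002  0.0061 -0.0048] rows 0.09756022751899598
[355.1335 186.2916]
[302.7245 202.6992]
[275.6675 153.1524]
[413.1758 204.4701]
```

View pics/w2.png

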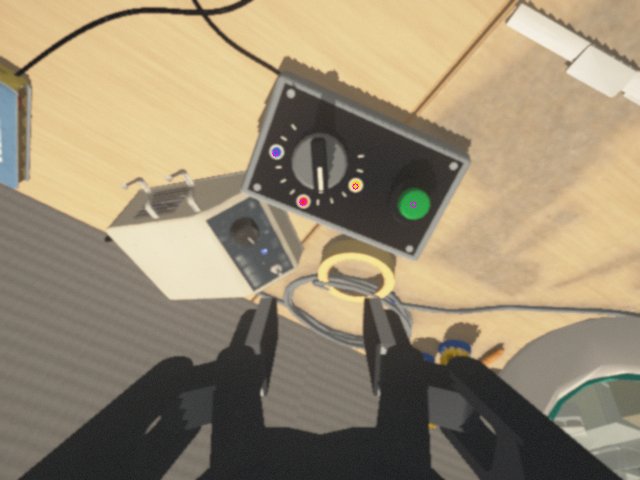

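The overlaid fit lands on the dots and the button, but j7 has reached its limit. I'll use the opposite grip orientation, half a turn away, and turn the knob in two grips.

drive_tool --moves '[{"tx": 0,"ty": 0,"tz": 0,"ax": 0,"ay": 0,"az": 0.079,"jaw": 0.45},{"tx": 0,"ty": 0,"tz": 0,"ax": 0,"ay": 0,"az": 0.079,"jaw": 0.45},{"tx": 0,"ty": 0,"tz": 0,"ax": 0,"ay": 0,"az": 0.079,"jaw": 0.45},{"tx": 0,"ty": 0,"tz": 0,"ax": 0,"ay": 0,"az": 0.079,"jaw": 0.45},{"tx": 0,"ty": 0,"tz": 0,"ax": 0,"ay": 0,"az": 0.079,"jaw": 0.45}]'

```text
clock: 4.22
position: [0.4943, -0.0775, 0.2377]
tcp_rot: [[-0.881, 0.023, 0.472], [0.074, 0.993, 0.089], [-0.467, 0.113, -0.877]]
contact_force: [-0.3, 0.3, -0.3]
width: 0.0387
gripper_force: 0.0
```

drive_tool --moves '[{"tx": 0,"ty": 0,"tz": 0,"ax": 0,"ay": 0,"az": 0.079,"jaw": 0.45},{"tx": 0,"ty": 0,"tz": 0,"ax": 0,"ay": 0,"az": 0.079,"jaw": 0.45},{"tx": 0,"ty": 0,"tz": 0,"ax": 0,"ay": 0,"az": 0.079,"jaw": 0.45},{"tx": 0,"ty": 0,"tz": 0,"ax": 0,"ay": 0,"az": 0.079,"jaw": 0.45},{"tx": 0,"ty": 0,"tz": 0,"ax": 0,"ay": 0,"az": 0.079,"jaw": 0.45}]'

```text
clock: 4.63
position: [0.4942, -0.0778, 0.2376]
tcp_rot: [[-0.703, 0.532, 0.472], [0.638, 0.765, 0.089], [-0.314, 0.363, -0.877]]
contact_force: [0.5, -0.9, 0.2]
width: 0.0387
gripper_force: 0.0
```

```bash
python3 - <<'E'
from h import *
diff(goal(0,0,.10,1.7))
diff(goal(0,0,.10,1.7+np.pi))
E
```

```text
t 4.6333 pos [ 0.4942 -0.0778  0.2376] j [-27.7289  -5.0069  40.6197 132.9754 -18.9837  25.6256  80.3359] F [ 0.5468 -0.863   0.168 ] w 0.038711414580743904
shift(tool now)/.1 [ 0.1541 -0.4352  0.8943] in goal axes [0.4509 0.0085 0.8998] turn/90 [ 0.0029  0.0079 -0.7991] rows 10.045358414520953
t 4.6333 pos [ 0.4942 -0.0778  0.2376] j [-27.7289  -5.0069  40.6197 132.9754 -18.9837  25.6256  80.3359] F [ 0.5468 -0.863   0.168 ] w 0.038711414580743904
shift(tool now)/.1 [ 0.1541 -0.4352  0.8943] in goal axes [-0.4509 -0.0085  0.8998] turn/90 [ 0.0086 -0.0032  1.2009] rows 15.094946810217351
```

drive_tool --moves '[{"tx": 0,"ty": 0,"tz": 0,"ax": 0,"ay": 0,"az": 0.079,"jaw": 0.45},{"tx": 0,"ty": 0,"tz": 0,"ax": 0,"ay": 0,"az": 0.079,"jaw": 0.45},{"tx": 0,"ty": 0,"tz": 0,"ax": 0,"ay": 0,"az": 0.079,"jaw": 0.45},{"tx": 0,"ty": 0,"tz": 0,"ax": 0,"ay": 0,"az": 0.079,"jaw": 0.45},{"tx": 0,"ty": 0,"tz": 0,"ax": 0,"ay": 0,"az": 0.079,"jaw": 0.45}]'

```text
clock: 5.05
position: [0.4942, -0.0778, 0.2376]
tcp_rot: [[-0.263, 0.842, 0.472], [0.964, 0.252, 0.089], [-0.044, 0.478, -0.877]]
contact_force: [-0.2, -0.5, 0.6]
width: 0.0382
gripper_force: 0.0
```

drive_tool --moves '[{"tx": 0,"ty": 0,"tz": 0,"ax": 0,"ay": 0,"az": 0.079,"jaw": 0.45},{"tx": 0,"ty": 0,"tz": 0,"ax": 0,"ay": 0,"az": 0.079,"jaw": 0.45},{"tx": 0,"ty": 0,"tz": 0,"ax": 0,"ay": 0,"az": 0.079,"jaw": 0.45},{"tx": 0,"ty": 0,"tz": 0,"ax": 0,"ay": 0,"az": 0.079,"jaw": 0.45},{"tx": 0,"ty": 0,"tz": 0,"ax": 0,"ay": 0,"az": 0.079,"jaw": 0.45}]'

```text
clock: 5.47
position: [0.4942, -0.0777, 0.2376]
tcp_rot: [[0.275, 0.838, 0.472], [0.93, -0.356, 0.089], [0.242, 0.415, -0.877]]
contact_force: [-0.3, -0.3, 0.0]
width: 0.0385
gripper_force: 0.0
```

drive_tool --moves '[{"tx": 0,"ty": 0,"tz": 0,"ax": 0,"ay": 0,"az": 0.079,"jaw": 0.45},{"tx": 0,"ty": 0,"tz": 0,"ax": 0,"ay": 0,"az": 0.079,"jaw": 0.45},{"tx": 0,"ty": 0,"tz": 0,"ax": 0,"ay": 0,"az": 0.079,"jaw": 0.45},{"tx": 0,"ty": 0,"tz": 0,"ax": 0,"ay": 0,"az": 0.079,"jaw": 0.45},{"tx": 0,"ty": 0,"tz": 0,"ax": 0,"ay": 0,"az": 0.079,"jaw": 0.45}]'

```text
clock: 5.88
position: [0.4942, -0.0777, 0.2375]
tcp_rot: [[0.711, 0.521, 0.472], [0.55, -0.83, 0.089], [0.438, 0.197, -0.877]]
contact_force: [-0.7, 0.0, -0.4]
width: 0.0385
gripper_force: 0.0
```

```bash
python3 - <<'E'
from h import *
diff(goal(0,0,.10,1.7+np.pi))
E
```

```text
t 5.8833 pos [ 0.4942 -0.0777  0.2375] j [-15.6474  -3.9038  29.0217 132.707  -22.2415  25.9937 -23.4916] F [-0.7087  0.0403 -0.3857] w 0.03846428492488427
shift(tool now)/.1 [-0.461  -0.022   0.8936] in goal axes [-0.4509 -0.0077  0.899 ] turn/90 [ 0.0021 -0.0075  0.0159] rows 0.22228007815379197
```

drive_tool --moves '[{"tx": -0.15,"ty": -0.01,"tz": 0.3,"ax": 0.002,"ay": -0.007,"az": 0.016,"jaw": 0.45},{"tx": -0.15,"ty": 0,"tz": 0.3,"ax": 0,"ay": 0,"az": 0,"jaw": 0.45},{"tx": -0.15,"ty": 0,"tz": 0.3,"ax": 0,"ay": 0,"az": 0,"jaw": 0.45},{"tx": 0,"ty": 0,"tz": 0,"ax": 0,"ay": 0,"az": 0,"jaw": 0.45}]'

```text
clock: 6.22
position: [0.4998, -0.086, 0.1599]
tcp_rot: [[0.726, 0.514, 0.457], [0.535, -0.839, 0.094], [0.432, 0.177, -0.884]]
contact_force: [-0.8, -0.1, -0.2]
width: 0.0382
gripper_force: 0.0
```

```bash
python3 - <<'E'
from h import *
diff(goal(0,0,.011,1.7+np.pi))
E
```

```text
t 6.2167 pos [ 0.4998 -0.086   0.1599] j [-12.5196   7.8047  29.8024 135.3113 -53.4342  20.6068   7.9376] F [-0.7719 -0.0843 -0.1905] w 0.03822056234991991
shift(tool now)/.1 [-0.113   0.0452  1.0844] in goal axes [-0.1122  0.0354  1.0848] turn/90 [-0.0062 -0.0004  0.0038] rows 0.09119045588982047
```

drive_tool --moves '[{"tx": -0.06,"ty": 0.02,"tz": 0.1,"ax": -0.006,"ay": 0,"az": 0.004,"jaw": 0.45},{"tx": -0.05,"ty": 0.02,"tz": 0.1,"ax": 0,"ay": 0,"az": 0,"jaw": 0.45},{"tx": 0,"ty": 0,"tz": 0.1,"ax": 0,"ay": 0,"az": 0,"jaw": 0.45},{"tx": 0,"ty": 0,"tz": 0.1,"ax": 0,"ay": 0,"az": 0,"jaw": 0.45},{"tx": 0,"ty": 0,"tz": 0,"ax": 0,"ay": 0,"az": 0,"jaw": 0.45}]'

```text
clock: 6.63
position: [0.5147, -0.0916, 0.1239]
tcp_rot: [[0.727, 0.505, 0.466], [0.53, -0.843, 0.086], [0.437, 0.184, -0.881]]
contact_force: [-0.1, 0.0, -1.1]
width: 0.0382
gripper_force: 0.0
```

```bash
python3 - <<'E'
from h import *
diff(goal(0,0,.011,1.7+np.pi))
E
```

```text
t 6.6333 pos [ 0.5147 -0.0916  0.1239] j [ -5.9034  14.1273  23.4318 135.0927 -72.5831  18.4813  26.5982] F [-0.1499  0.0067 -1.0729] w 0.038221157746862015
shift(tool now)/.1 [-0.0385 -0.0214  0.7024] in goal axes [-0.0351 -0.0204  0.7026] turn/90 [ 0.0009 -0.003   0.0002] rows 0.039832546631218727
```

drive_tool --moves '[{"tx": -0.04,"ty": -0.02,"tz": 0.1,"ax": 0,"ay": -0.003,"az": 0,"jaw": 0.45},{"tx": 0,"ty": 0,"tz": 0.1,"ax": 0,"ay": 0,"az": 0,"jaw": 0.45},{"tx": 0,"ty": 0,"tz": 0.1,"ax": 0,"ay": 0,"az": 0,"jaw": 0.45},{"tx": 0,"ty": 0,"tz": 0,"ax": 0,"ay": 0,"az": 0,"jaw": 0.45}]'

```text
clock: 6.97
position: [0.5229, -0.0895, 0.0981]
tcp_rot: [[0.729, 0.505, 0.462], [0.53, -0.843, 0.085], [0.433, 0.183, -0.883]]
contact_force: [0.4, -0.3, -0.4]
width: 0.0383
gripper_force: 0.0
```

```bash
python3 - <<'E'
from h import *
diff(goal(0,0,.011,1.7+np.pi))
E
```

```text
t 6.9667 pos [ 0.5229 -0.0895  0.0981] j [  8.1279  17.4921   7.1681 134.3119 -80.1128  13.7862  34.5411] F [ 0.4381 -0.3246 -0.3775] w 0.038285825632785625
shift(tool now)/.1 [0.0052 0.0027 0.4351] in goal axes [0.0056 0.0029 0.4351] turn/90 [ 0.0002 -0.0005  0.0001] rows 0.007479016420894548
```

Following the panel normal exactly drives j5 and j6 to their limits near the panel. I'll hold the tool at a smaller tilt (about 15°), so that the wrist stays in range, and let the pads take up the mismatch.

```bash
cat >> h.py <<'E'
def goal2(phi,h=.024,d=.009,tilt=15,az=30,flip=1):
    q=np.load('q.npy');R=Rp(q[3]);a=2.1-phi
    t,A=np.deg2rad([tilt,az]);z=np.array([np.sin(t)*np.cos(A),np.sin(t)*np.sin(A),-np.cos(t)])
    b=flip*(R[:,0]*np.cos(a)+R[:,1]*np.sin(a)); n=np.cross(-R[:,2],b)
    y=n-z*(n@z);y/=np.linalg.norm(y)
    return q[:3]+R[:,2]*h+z*d,np.c_[np.cross(y,z),y,z]
E
python3 - <<'E'
from h import *
diff(goal2(1.7,d=-.03));diff(goal2(1.7))
a,b=goal2(1.7)[1],goal2(3.5)[1];print(Ro.from_matrix(a.T@b).as_rotvec(degrees=True))
E
```

```text
t 6.9667 pos [ 0.5229 -0.0895  0.0981] j [  8.1279  17.4921   7.1681 134.3119 -80.1128  13.7862  34.5411] F [ 0.4381 -0.3246 -0.3775] w 0.038285825632785625
shift(tool now)/.1 [0.0613 0.0547 0.0149] in goal axes [ 0.063   0.0544 -0.0064] turn/90 [ 0.1103 -0.1209  0.0106] rows 2.061351130365454
t 6.9667 pos [ 0.5229 -0.0895  0.0981] j [  8.1279  17.4921   7.1681 134.3119 -80.1128  13.7862  34.5411] F [ 0.4381 -0.3246 -0.3775] w 0.038285825632785625
shift(tool now)/.1 [-0.0114 -0.0128  0.3921] in goal axes [0.063  0.0544 0.3836] turn/90 [ 0.1103 -0.1209  0.0106] rows 2.061351130365454
[ -0.      -0.     101.3591]
```

drive_tool --moves '[{"tx": 0.012,"ty": 0.011,"tz": -0.03,"ax": 0.022,"ay": -0.024,"az": 0.002,"jaw": 0.45},{"tx": 0.012,"ty": 0.011,"tz": -0.03,"ax": 0.022,"ay": -0.024,"az": 0.002,"jaw": 0.45},{"tx": 0.012,"ty": 0.011,"tz": 0,"ax": 0.022,"ay": -0.024,"az": 0.002,"jaw": 0.45},{"tx": 0.012,"ty": 0.011,"tz": 0,"ax": 0.022,"ay": -0.024,"az": 0.002,"jaw": 0.45},{"tx": 0.012,"ty": 0.011,"tz": 0,"ax": 0.022,"ay": -0.024,"az": 0.002,"jaw": 0.45}]'

```text
clock: 7.38
position: [0.5282, -0.0921, 0.1062]
tcp_rot: [[0.795, 0.549, 0.256], [0.537, -0.835, 0.123], [0.281, 0.04, -0.959]]
contact_force: [-0.2, 0.7, -1.2]
width: 0.0385
gripper_force: 0.0
```

```bash
python3 - <<'E'
from h import *
diff(goal2(1.7))
E
```

```text
t 7.3833 pos [ 0.5282 -0.0921  0.1062] j [ -9.1231  21.2294  27.0383 123.5846 -41.7525  31.2116  -6.0041] F [-0.167   0.6828 -1.1838] w 0.038474269943499353
shift(tool now)/.1 [ 0.0022 -0.0085  0.4532] in goal axes [0.013  0.002  0.4531] turn/90 [ 0.0148 -0.0152  0.0023] rows 0.26838086024638413
```

drive_tool --moves '[{"tx": 0.0,"ty": 0,"tz": 0.1,"ax": 0,"ay": 0,"az": 0,"jaw": 0.45},{"tx": 0.0,"ty": 0,"tz": 0.1,"ax": 0,"ay": 0,"az": 0,"jaw": 0.45},{"tx": 0,"ty": 0,"tz": 0,"ax": 0,"ay": 0,"az": 0,"jaw": 0.45}]'

```text
clock: 7.63
position: [0.5335, -0.088, 0.0852]
tcp_rot: [[0.794, 0.551, 0.257], [0.538, -0.833, 0.124], [0.283, 0.039, -0.958]]
contact_force: [-1.2, 0.6, 0.0]
width: 0.0387
gripper_force: 0.0
```

```bash
python3 - <<'E'
from h import *
diff(goal2(1.7));diff(goal2(1.7,tilt=19,az=20))
E
```

```text
t 7.6333 pos [ 0.5335 -0.088   0.0852] j [ -7.4201  23.7212  24.5615 123.5913 -45.2623  29.0937  -2.9386] F [-1.1643  0.6392  0.0276] w 0.0386630338773612
shift(tool now)/.1 [-0.0029  0.0052  0.234 ] in goal axes [0.0031 0.0104 0.2338] turn/90 [ 0.0142 -0.0162  0.0036] rows 0.27461640083664157
t 7.6333 pos [ 0.5335 -0.088   0.0852] j [ -7.4201  23.7212  24.5615 123.5913 -45.2623  29.0937  -2.9386] F [-1.1643  0.6392  0.0276] w 0.0386630338773612
shift(tool now)/.1 [0.0026 0.0107 0.2339] in goal axes [-0.0058  0.0017  0.2341] turn/90 [-0.0246  0.0226 -0.002 ] rows 0.42091178142967983
```

Plenty of joint margin, so I'll use a tilt of 19° and an azimuth of 20°, descend and close the jaw gently.

drive_tool --moves '[{"tx": 0.003,"ty": 0.01,"tz": 0.08,"ax": -0.012,"ay": 0.011,"az": -0.001,"jaw": 0.45},{"tx": 0.0,"ty": 0,"tz": 0.08,"ax": -0.012,"ay": 0.011,"az": -0.001,"jaw": 0.45},{"tx": 0,"ty": 0,"tz": 0.07,"ax": 0,"ay": 0,"az": 0,"jaw": 0.45},{"tx": 0,"ty": 0,"tz": 0,"ax": 0,"ay": 0,"az": 0,"jaw": 0.45}]'

```text
clock: 7.97
position: [0.5403, -0.0858, 0.0632]
tcp_rot: [[0.783, 0.543, 0.305], [0.536, -0.837, 0.113], [0.316, 0.075, -0.946]]
contact_force: [-0.6, 0.7, -0.2]
width: 0.0382
gripper_force: 0.0
```

```bash
python3 - <<'E'
from h import *
diff(goal2(1.7,tilt=19,az=20))
E
```

```text
t 7.9667 pos [ 0.5403 -0.0858  0.0632] j [ -2.8414  25.2827  18.5041 125.5081 -53.4623  22.6848   5.1866] F [-0.6011  0.7221 -0.1712] w 0.03822531649180913
shift(tool now)/.1 [-0.0013 -0.0004  0.0023] in goal axes [-0.0013 -0.0004  0.0023] turn/90 [-0.0014  0.0001 -0.0007] rows 0.019344441120177473
```

drive_tool --moves '[{"tx": 0,"ty": 0,"tz": 0,"ax": 0,"ay": 0,"az": 0,"jaw": 0.1},{"tx": 0,"ty": 0,"tz": 0,"ax": 0,"ay": 0,"az": 0,"jaw": 0.1},{"tx": 0,"ty": 0,"tz": 0,"ax": 0,"ay": 0,"az": 0,"jaw": 0.1},{"tx": 0,"ty": 0,"tz": 0,"ax": 0,"ay": 0,"az": 0,"jaw": 0.1}]' --newtons 25

```text
clock: 8.3
position: [0.5409, -0.0853, 0.0641]
tcp_rot: [[0.782, 0.544, 0.306], [0.537, -0.836, 0.114], [0.318, 0.075, -0.945]]
contact_force: [-3.4, 2.4, 5.9]
width: 0.0129
gripper_force: 24.4
```

drive_tool --moves '[{"tx": 0,"ty": 0,"tz": 0,"ax": 0,"ay": 0,"az": 0.06,"jaw": 0.1},{"tx": 0,"ty": 0,"tz": 0,"ax": 0,"ay": 0,"az": 0.06,"jaw": 0.1},{"tx": 0,"ty": 0,"tz": 0,"ax": 0,"ay": 0,"az": 0.06,"jaw": 0.1},{"tx": 0,"ty": 0,"tz": 0,"ax": 0,"ay": 0,"az": 0.06,"jaw": 0.1},{"tx": 0,"ty": 0,"tz": 0,"ax": 0,"ay": 0,"az": 0.06,"jaw": 0.1}]'

```text
clock: 8.72
position: [0.5413, -0.0862, 0.0641]
tcp_rot: [[0.944, 0.124, 0.307], [0.094, -0.989, 0.113], [0.318, -0.078, -0.945]]
contact_force: [-1.5, -0.7, 2.6]
width: 0.0124
gripper_force: 24.4
```

```bash
python3 - <<'E'
from h import *
diff(goal2(3.5,tilt=19,az=20));print(sensors.get_obs()['moment'])
E
```

```text
t 8.7167 pos [ 0.5413 -0.0862  0.0641] j [ -8.1059  26.115   24.8305 125.6285 -58.3185  24.8144 -17.9246] F [-1.4614 -0.6545  2.633 ] w 0.012445332370517426
shift(tool now)/.1 [-0.0134 -0.0039  0.0088] in goal axes [-0.0072  0.0119  0.0088] turn/90 [-0.0011 -0.0001  0.8343] rows 10.4871746263245
[-0.3032  0.5307 -0.0433]
```

drive_tool --moves '[{"tx": 0,"ty": 0,"tz": 0,"ax": 0,"ay": 0,"az": 0.06,"jaw": 0.1},{"tx": 0,"ty": 0,"tz": 0,"ax": 0,"ay": 0,"az": 0.06,"jaw": 0.1},{"tx": 0,"ty": 0,"tz": 0,"ax": 0,"ay": 0,"az": 0.06,"jaw": 0.1},{"tx": 0,"ty": 0,"tz": 0,"ax": 0,"ay": 0,"az": 0.06,"jaw": 0.1},{"tx": 0,"ty": 0,"tz": 0,"ax": 0,"ay": 0,"az": 0.06,"jaw": 0.1}]'

```text
clock: 9.13
position: [0.5412, -0.087, 0.0639]
tcp_rot: [[0.897, -0.318, 0.307], [-0.366, -0.924, 0.111], [0.248, -0.212, -0.945]]
contact_force: [-1.2, -2.3, -0.4]
width: 0.0123
gripper_force: 26.1
```

drive_tool --moves '[{"tx": 0,"ty": 0,"tz": 0,"ax": 0,"ay": 0,"az": 0.06,"jaw": 0.1},{"tx": 0,"ty": 0,"tz": 0,"ax": 0,"ay": 0,"az": 0.06,"jaw": 0.1},{"tx": 0,"ty": 0,"tz": 0,"ax": 0,"ay": 0,"az": 0.06,"jaw": 0.1},{"tx": 0,"ty": 0,"tz": 0,"ax": 0,"ay": 0,"az": 0.06,"jaw": 0.1},{"tx": 0,"ty": 0,"tz": 0,"ax": 0,"ay": 0,"az": 0.06,"jaw": 0.1}]'

```text
clock: 9.55
position: [0.5408, -0.0878, 0.0636]
tcp_rot: [[0.654, -0.692, 0.306], [-0.746, -0.657, 0.11], [0.125, -0.3, -0.946]]
contact_force: [-4.4, -3.6, 3.0]
width: 0.0124
gripper_force: 39.1
```

```bash
python3 - <<'E'
from h import *
diff(goal2(3.5,tilt=19,az=20));print(sensors.get_obs()['moment'])
E
```

```text
t 9.55 pos [ 0.5408 -0.0878  0.0636] j [-17.1926  28.6878  36.1241 125.9238 -65.8979  29.352  -65.785 ] F [-4.3797 -3.6038  2.9636] w 0.012415256416558404
shift(tool now)/.1 [-0.0189 -0.0074  0.0075] in goal axes [-0.0203 -0.0002  0.0075] turn/90 [ 0.0003 -0.0008  0.2337] rows 2.93715545282917
[-0.3814  0.7958  0.0957]
```

drive_tool --moves '[{"tx": 0,"ty": 0,"tz": 0,"ax": 0,"ay": 0,"az": 0.06,"jaw": 0.1},{"tx": 0,"ty": 0,"tz": 0,"ax": 0,"ay": 0,"az": 0.06,"jaw": 0.1},{"tx": 0,"ty": 0,"tz": 0,"ax": 0,"ay": 0,"az": 0.06,"jaw": 0.1},{"tx": 0,"ty": 0,"tz": 0,"ax": 0,"ay": 0,"az": 0.054,"jaw": 0.1},{"tx": 0,"ty": 0,"tz": 0,"ax": 0,"ay": 0,"az": 0,"jaw": 0.1}]'

```text
clock: 9.97
position: [0.5401, -0.0883, 0.0634]
tcp_rot: [[0.361, -0.881, 0.305], [-0.932, -0.344, 0.109], [0.009, -0.324, -0.946]]
contact_force: [-3.1, -5.1, 0.2]
width: 0.0125
gripper_force: 46.5
```

```bash
python3 - <<'E'
from h import *
diff(goal2(3.5,tilt=19,az=20));print(sensors.get_obs()['moment'])
E
```

```text
t 9.9667 pos [ 0.5401 -0.0883  0.0634] j [-20.2688  29.9156  40.078  126.0495 -68.3112  31.2593 -84.9998] F [-3.1209 -5.1372  0.2094] w 0.012527753627013506
shift(tool now)/.1 [-0.0224 -0.008   0.0077] in goal axes [-0.0224 -0.008   0.0078] turn/90 [ 0.0008 -0.0012 -0.0006] rows 0.019502550601764992
[-0.6443  0.7578 -0.0313]
```

drive_tool --moves '[{"tx": 0,"ty": 0,"tz": 0,"ax": 0,"ay": 0,"az": 0,"jaw": 0.45},{"tx": 0,"ty": 0,"tz": 0,"ax": 0,"ay": 0,"az": 0,"jaw": 0.45},{"tx": 0,"ty": 0,"tz": 0,"ax": 0,"ay": 0,"az": 0,"jaw": 0.45},{"tx": 0,"ty": 0,"tz": -0.2,"ax": 0,"ay": 0,"az": 0,"jaw": 0.45},{"tx": 0,"ty": 0,"tz": -0.3,"ax": 0,"ay": 0,"az": 0,"jaw": 0.45}]'

```text
clock: 10.38
position: [0.5248, -0.0906, 0.1094]
tcp_rot: [[0.369, -0.879, 0.302], [-0.929, -0.352, 0.113], [0.007, -0.323, -0.946]]
contact_force: [1.0, -0.3, 0.7]
width: 0.0386
gripper_force: 0.0
```

drive_tool --moves '[{"tx": 0,"ty": 0,"tz": -0.3,"ax": 0,"ay": 0,"az": 0,"jaw": 0.0},{"tx": 0,"ty": 0,"tz": -0.2,"ax": 0,"ay": 0,"az": 0,"jaw": 0.0},{"tx": 0,"ty": 0,"tz": 0,"ax": 0,"ay": 0,"az": 0,"jaw": 0.0}]'

```text
clock: 10.63
position: [0.5119, -0.0985, 0.1615]
tcp_rot: [[0.366, -0.877, 0.312], [-0.931, -0.348, 0.113], [0.01, -0.332, -0.943]]
contact_force: [1.2, 0.1, -0.3]
width: 0.0026
gripper_force: 0.0
```

```bash
python3 - <<'E'
from h import *
import cv2
diff(goal2(3.5,tilt=19,az=20))
M=wP();q=np.load('q.npy');R=Rp(q[3])
w=viewer.get_image("wrist")[:,:,::-1].copy();np.save('w.npy',w);np.save('M.npy',M)
pj=lambda l:(lambda p:p[:2]/p[2])(M@np.r_[q[:3]+R@l,1])
for l in([0,0,.032],[.04*.17,-.0394,0],[.022*.17,-.0217,.032],[0,.093,.013]): print(pj(l))
c=pj([0,0,.03]);x0,y0=max(int(c[0])-100,0),max(int(c[1])-75,0);print('crop',x0,y0)
cv2.imwrite("pics/w3.png",cv2.resize(w[y0:y0+150,x0:x0+200],None,fx=4,fy=4,interpolation=2))
E
```

```text
t 10.6333 pos [ 0.5119 -0.0985  0.1615] j [ -32.1395   17.0787   54.8276  126.6035  -46.8492   37.0003 -102.0967] F [ 1.1928  0.1062 -0.2808] w 0.00259784429905581
shift(tool now)/.1 [-0.0239  0.0343  1.0332] in goal axes [-0.0228  0.0278  1.0334] turn/90 [-0.0041 -0.0006  0.0027] rows 0.0618550148674637
[327.0916 252.6958]
[321.3361 183.9748]
[327.883  222.6619]
[302.0989 343.3828]
crop 226 176
```

View pics/w3.png

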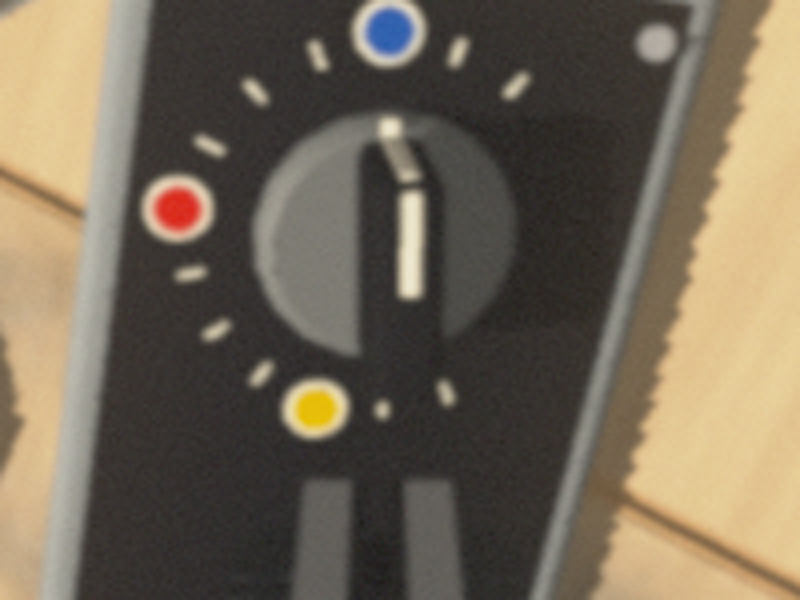

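```bash
python3 - <<'E'
from h import *
M=np.load('M.npy');q=np.load('q.npy');R=Rp(q[3])
def bk(u,h):
    A=M[:,:3];o=-np.linalg.solve(A,M[:,3]);d=np.linalg.solve(A,[226+u[0]/4,176+u[1]/4,1]);P=q[:3]+R[:,2]*h
    return R.T@(o+d*((P-o)@R[:,2])/(d@R[:,2])-q[:3])
ang=lambda d:2.1-np.arctan2(d[1],d[0])
a,b,c,e=bk((411,298),.032),bk((411,192),.032),bk((390,128),.008),bk((389,31),0)
print(a,b,ang(b-a),c,ang(c),e,ang(e))
E=None
from scipy.spatial.transform import Rotation
# button: tilt 19 az 15, keep yaw like now
o=sensors.get_obs();Rt=o['tcp_rot']
for h in(.033,.013,.006):
    p=q[:3]+R@[0,.093,h];print(h,p,Rt.T@(p-o['position'])/.1)
print('panel -z in tool',Rt.T@-R[:,2])
E
```

```text
[-0.00082456 -0.00177505  0.032     ] [ 0.00297612 -0.02084694  0.032     ] 3.4740914684919137 [ 0.00347306 -0.02410067  0.008     ] 3.5276752626386574 [ 5.44401244e-03 -3.97729746e-02  1.30104261e-17] 3.5347644828592037
0.033 [0.51650465 0.0038374  0.07937429] [-0.92989865 -0.12767245  0.8909114 ]
0.013 [0.52573862 0.00553897 0.06171534] [-0.91336823 -0.15618187  1.08817761]
0.006 [0.5289705  0.00613452 0.05553471] [-0.90758258 -0.16616016  1.15722078]
panel -z in tool [ 0.08265214 -0.14254706  0.98633106]
```

The white line stands on the blue dot: measured 3.47 to 3.53 rad against a target of 3.5. I'll move over the button now.

drive_tool --moves '[{"tx": -0.25,"ty": -0.03,"tz": 0,"ax": 0,"ay": 0,"az": 0,"jaw": 0},{"tx": -0.25,"ty": -0.03,"tz": 0.1,"ax": 0,"ay": 0,"az": 0,"jaw": 0},{"tx": -0.25,"ty": -0.03,"tz": 0.25,"ax": 0,"ay": 0,"az": 0,"jaw": 0},{"tx": -0.18,"ty": -0.03,"tz": 0.25,"ax": 0,"ay": 0,"az": 0,"jaw": 0},{"tx": 0,"ty": 0,"tz": 0.2,"ax": 0,"ay": 0,"az": 0,"jaw": 0}]'

```text
clock: 11.1
position: [0.5096, 0.0084, 0.0828]
tcp_rot: [[0.374, -0.877, 0.302], [-0.927, -0.355, 0.118], [0.004, -0.324, -0.946]]
contact_force: [0.3, 0.9, 0.4]
width: 0.0003
gripper_force: 0.0
```

```bash
cat > b.py <<'E'
from h import *
np.set_printoptions(suppress=True,precision=4)
q=np.load('q.npy');R=Rp(q[3]);o=sensors.get_obs();Rt=o['tcp_rot']
print(o['clock'],o['joints'],o['contact_force'],'panel coords',R.T@(o['position']-q[:3]))
for h in(.023,.013,.006): print(h,Rt.T@(q[:3]+R@[0,.093,h]-o['position'])/.1)
print('panel -z in tool',Rt.T@-R[:,2])
E
python3 b.py
```

```text
11.1 [-34.7241  23.2243  41.4873 131.7054 -63.2568  25.3687 -98.7473] [0.2517 0.9057 0.4101] panel coords [-0.0037  0.0987  0.0388]
0.023 [ 0.077  -0.0485  0.1465]
0.013 [ 0.086  -0.0634  0.245 ]
0.006 [ 0.0923 -0.0738  0.3139]
panel -z in tool [ 0.0903 -0.1489  0.9847]
```

drive_tool --moves '[{"tx": 0.05,"ty": -0.03,"tz": 0,"ax": 0,"ay": 0,"az": 0,"jaw": 0},{"tx": 0.027,"ty": -0.018,"tz": 0.147,"ax": 0,"ay": 0,"az": 0,"jaw": 0},{"tx": 0.01,"ty": -0.015,"tz": 0.1,"ax": 0,"ay": 0,"az": 0,"jaw": 0},{"tx": 0.003,"ty": -0.005,"tz": 0.03,"ax": 0,"ay": 0,"az": 0,"jaw": 0},{"tx": 0,"ty": 0,"tz": 0,"ax": 0,"ay": 0,"az": 0,"jaw": 0}]'

```text
clock: 11.52
position: [0.5294, -0.0018, 0.0624]
tcp_rot: [[0.365, -0.879, 0.307], [-0.931, -0.347, 0.114], [0.007, -0.327, -0.945]]
contact_force: [-9.3, 0.3, 17.3]
width: -0.0001
gripper_force: 9.7
```

```bash
python3 b.py
```

```text
11.5167 [-29.7902  27.0905  37.6006 129.6252 -69.0487  25.0353 -93.18  ] [-9.3076  0.3273 17.2741] panel coords [0.0023 0.0851 0.0125]
0.023 [-0.0901  0.023  -0.095 ]
0.013 [-0.0817  0.0084  0.0036]
0.006 [-0.0759 -0.0019  0.0726]
panel -z in tool [ 0.0836 -0.1466  0.9857]
```

The tip is 8 mm off towards the knob and is probably on the housing rim. I'll back off, recentre and press again.

drive_tool --moves '[{"tx": 0,"ty": 0.02,"tz": -0.15,"ax": 0,"ay": 0,"az": 0,"jaw": 0},{"tx": -0.04,"ty": 0,"tz": 0,"ax": 0,"ay": 0,"az": 0,"jaw": 0},{"tx": -0.04,"ty": 0,"tz": 0,"ax": 0,"ay": 0,"az": 0,"jaw": 0},{"tx": 0,"ty": 0,"tz": 0,"ax": 0,"ay": 0,"az": 0,"jaw": 0}]'

```text
clock: 11.85
position: [0.5197, 0.0053, 0.075]
tcp_rot: [[0.368, -0.878, 0.306], [-0.93, -0.35, 0.113], [0.008, -0.326, -0.945]]
contact_force: [-0.3, 0.9, -0.1]
width: 0.0001
gripper_force: 0.0
```

```bash
python3 b.py
```

```text
11.85 [-32.8898  24.8728  39.8275 130.7309 -65.6262  25.0096 -96.8759] [-0.3242  0.8539 -0.0532] panel coords [0.001  0.0939 0.0275]
0.023 [0.0105 0.0046 0.0455]
0.013 [ 0.0189 -0.0101  0.144 ]
0.006 [ 0.0248 -0.0204  0.213 ]
panel -z in tool [ 0.0839 -0.147   0.9856]
```

drive_tool --moves '[{"tx": 0.01,"ty": 0,"tz": 0.05,"ax": 0,"ay": 0,"az": 0,"jaw": 0},{"tx": 0.004,"ty": -0.006,"tz": 0.05,"ax": 0,"ay": 0,"az": 0,"jaw": 0},{"tx": 0.004,"ty": -0.006,"tz": 0.04,"ax": 0,"ay": 0,"az": 0,"jaw": 0},{"tx": 0,"ty": 0,"tz": 0,"ax": 0,"ay": 0,"az": 0,"jaw": 0}]'

```text
clock: 12.18
position: [0.5263, 0.0051, 0.0619]
tcp_rot: [[0.367, -0.878, 0.306], [-0.93, -0.349, 0.114], [0.007, -0.327, -0.945]]
contact_force: [-7.5, 1.7, 17.2]
width: 0.0001
gripper_force: 8.9
```

```bash
python3 b.py
```

```text
12.1833 [-30.5664  26.7901  37.3351 130.0918 -69.2171  24.423  -93.6165] [-7.4905  1.7485 17.2399] panel coords [0.0005 0.0925 0.013 ]
0.023 [-0.0142  0.0186 -0.0978]
0.013 [-0.0057  0.004   0.0008]
0.006 [ 0.0002 -0.0063  0.0698]
panel -z in tool [ 0.0843 -0.1466  0.9856]
```

drive_tool --moves '[{"tx": 0,"ty": 0,"tz": -0.015,"ax": 0,"ay": 0,"az": 0,"jaw": 0},{"tx": 0,"ty": 0,"tz": 0,"ax": 0,"ay": 0,"az": 0,"jaw": 0}]'

```text
clock: 12.35
position: [0.5255, 0.005, 0.0632]
tcp_rot: [[0.368, -0.878, 0.306], [-0.93, -0.35, 0.113], [0.008, -0.326, -0.945]]
contact_force: [-0.9, 0.9, 4.2]
width: 0.0002
gripper_force: 2.2
```

drive_tool --moves '[{"tx": 0,"ty": 0,"tz": -0.015,"ax": 0,"ay": 0,"az": 0,"jaw": 0},{"tx": 0,"ty": 0,"tz": 0,"ax": 0,"ay": 0,"az": 0,"jaw": 0}]'

```text
clock: 12.52
position: [0.5248, 0.0048, 0.0646]
tcp_rot: [[0.368, -0.878, 0.306], [-0.93, -0.35, 0.113], [0.008, -0.326, -0.945]]
contact_force: [-0.8, 1.6, 4.2]
width: 0.0004
gripper_force: 1.7
```

drive_tool --moves '[{"tx": 0,"ty": 0,"tz": -0.015,"ax": 0,"ay": 0,"az": 0,"jaw": 0},{"tx": 0,"ty": 0,"tz": 0,"ax": 0,"ay": 0,"az": 0,"jaw": 0}]'

```text
clock: 12.68
position: [0.5241, 0.0045, 0.0661]
tcp_rot: [[0.368, -0.878, 0.306], [-0.93, -0.35, 0.113], [0.008, -0.326, -0.945]]
contact_force: [-1.7, 1.0, 2.5]
width: -0.0001
gripper_force: 1.2
```

drive_tool --moves '[{"tx": 0,"ty": 0,"tz": -0.02,"ax": 0,"ay": 0,"az": 0,"jaw": 0},{"tx": 0,"ty": 0,"tz": 0,"ax": 0,"ay": 0,"az": 0,"jaw": 0}]'

```text
clock: 12.85
position: [0.5236, 0.0038, 0.0682]
tcp_rot: [[0.367, -0.878, 0.306], [-0.93, -0.35, 0.112], [0.009, -0.326, -0.945]]
contact_force: [-0.9, 1.2, 1.1]
width: -0.0003
gripper_force: 0.6
```

```bash
python3 b.py
```

```text
12.85 [-31.6147  25.9395  38.6026 130.3339 -67.3754  24.7267 -95.2313] [-0.9377  1.2031  1.12  ] panel coords [0.0008 0.0917 0.0198]
0.023 [-0.0171  0.0104 -0.0291]
0.013 [-0.0088 -0.0044  0.0695]
0.006 [-0.0031 -0.0147  0.1385]
panel -z in tool [ 0.0825 -0.1477  0.9856]
```

The force ramps like a spring over about 6 mm, with a hard stop at 19 N. So the button went right down and is now coming back up. I'll retreat and check.

drive_tool --moves '[{"tx": 0,"ty": 0,"tz": -0.2,"ax": 0,"ay": 0,"az": 0,"jaw": 0},{"tx": 0,"ty": 0,"tz": -0.3,"ax": 0,"ay": 0,"az": 0,"jaw": 0},{"tx": 0,"ty": 0,"tz": -0.3,"ax": 0,"ay": 0,"az": 0,"jaw": 0},{"tx": 0,"ty": 0,"tz": -0.2,"ax": 0,"ay": 0,"az": 0,"jaw": 0},{"tx": 0,"ty": 0,"tz": 0,"ax": 0,"ay": 0,"az": 0,"jaw": 0}]'

```text
clock: 13.27
position: [0.4944, -0.0079, 0.1656]
tcp_rot: [[0.366, -0.877, 0.311], [-0.931, -0.348, 0.113], [0.009, -0.331, -0.944]]
contact_force: [0.6, 0.1, 0.4]
width: 0.0002
gripper_force: 0.0
```

```bash
python3 - <<'E'
from bench import *
import cv2
print(sensors.get_obs()['contact_force'],sensors.get_obs()['position'])
cv2.imwrite("pics/w4.png",viewer.get_image("wrist")[:,:,::-1])
E
```

```text
[0.58146691 0.14463936 0.4304047 ] [ 0.49444206 -0.00792734  0.16559645]
```

View pics/w4.png

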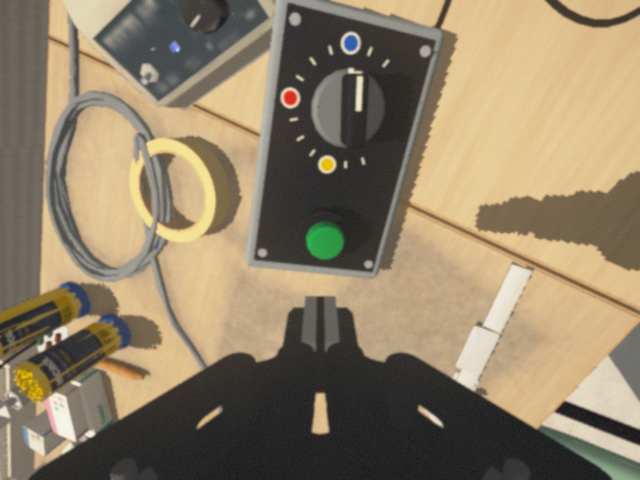

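The pointer, at (358,90), still points at the blue dot at (351,43). The button, at (325,240), is up and the arm is clear.

```bash
python3 -c "
from bench import close_job
print(close_job())"
```

```text
the job is handed in; nothing more can be done
None
```

The job is handed in, with no verdict returned: the knob points at the blue dot (about 3.5 rad measured), the green button then went right down and came back up (pressed twice, the first time off-centre), and I left the buffs and the pot alone.

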